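# Check-weigh a tin of findings on the pan balance

## Robot

A 7-joint arm with a two-finger parallel gripper is mounted at the origin on the work surface; the furniture and walls round the work are solid. World frame = base frame: x ahead of the robot, y to its left, z up, the work surface at z = 0. Lengths are in m, angles in rad, forces in N, time in s.
With the tool pointing down it reaches from about 0.425 to 0.925 m from the base axis. Payload 6.8 kg.
Tool frame: the origin (TCP) lies on the centre line of the jaws, within the pads' length; the fingertips stand 8 mm ahead of it and the grasp point (between the pads) lies 11 mm behind it (bot.tips_ahead is the distance from the TCP to the fingertips, in m); z points along the fingers, y is the line along which they close (so a half turn about z gives the same grasp; the last joint's range is limited). The gripper opens to 85 mm and grips with 20 to 120 N. Pads are 22 mm wide; open, the fingers measure 114 mm over their backs; the gripper's body (76 mm by 85 mm) begins 54 mm behind the grasp point. The pads swing forward as they close: fully open they stand 13 mm farther back than shut.
Start: joints at [1.184, 0.477, 0.022, 1.555, -0.011, 1.109, -0.083], TCP at [0.186, -0.649, 0.239] pointing down, gripper open.
Joint ranges: [-2.96, 2.96], [-0.34, 2.1], [-1.41, 1.46], [0.24, 2.44], [-1.37, 4.51], [0.17, 1.92], [-2.96, 2.96]. Speed limits (rad/s): [2.39, 2.39, 3.14, 3.14, 3.14, 3.14, 3.14].

## Interface

Orientations are given as a unit quaternion [w, x, y, z].
In Python, from station import bot gives the robot as it stands.
- The arm moves only by the tool send_rows, never from a script. Its argument "deltas" is text: rows parted by semicolons, each of 4 numbers parted by spaces: the shift along the tool's x, y, z in m, then the turn about the tool's z in degrees. In form: x y z spin; .... A call has 1 to 5 rows; each row is the pose to reach, as a shift and turn from the pose commanded when the call began, along the tool's axes at that moment; what a row does not reach only later rows make up. A row lasts 1/10 s, in which the tool goes at most 50 mm and 8.59 degrees, less where a joint would pass 70% of its speed; a pose out of reach is approached as far as the arm can. A call with a gripper value outside its range is refused whole. "claw" is the opening, from 0 (shut) to 1 (fully open), set as the call begins (left out, the last holds). The fingers move at their own pace and stop on an object; "force" is the grip in N (left out, the last holds). Time passes only in rows, so rows that repeat a pose let the fingers close. It gives the time, the measured TCP pose, the force, the opening and the grip force at its end, in the units of the state.
- bot.get_obs(): the state, without advancing time (a new reading comes with each control period).
- bot.read_camera(name): name is "scene" or "side" or "wrist"; returns a dict with "img" (480x640x3 uint8, red, green, blue), "depth" (480x640 float32, m along the optical axis (not along the pixel's ray), 0 where there is no reading), "fx", "fy", "cx", "cy" (pixels), "camera_from_world" (4x4, takes a point from world to camera coordinates). Camera axes: x right, y up, looking along -z (the intrinsics and any distortion apply to the point x, -y, -z); pixel columns grow to the right and rows downward; lengths in m; the calibration is good to about 2 mm. A picture is of the moment at which its call begins.
- bot.hand_in(): hands the job in; it is judged then, once.
Trained networks look in a picture, given as the dict that the camera call returned (one of the last four; its "shot" number tells which), for a name from the list of things; names that differ only in an ending like _2 or _b are one class to them, and where a whole thing is asked for, a point or a joint stands for the part that bears it (a point fixed in the world has none). Each returns a list of dicts, best first, with "confidence" (0 to 1); they miss things now and then, are a little off and sometimes report something else, mostly with a low value. They report only what shows in the picture. A call takes as long as a camera call. They do not tell look-alikes from the thing itself.
- bot.masks_of(picture, query): "mask" (480x640 bool, what is visible of it).
- bot.landmark_of(picture, query): "xyz" ([x, y, z] in m, in world coordinates, good to about 4 mm: a listed point, or the origin of a listed thing).
The state is a dict: "t": time; "q": joint angles; "joint_vel": joint speeds; "joint_torque": joint torques, N m; "eef_pos": TCP position; "tool_rot": TCP orientation; "contact_force": force on the tool from outside, world axes, zero at the start; "torque": the same for the moment, N m; "gripper_width": opening from 0.0 (shut) to 1.0 (fully open); "grasp_force": force on a finger pad.
Only numpy, scipy, OpenCV 4.12 (cv2) and the standard library are available. Lean on these libraries where they do the work, as an engineer would, in place of code of your own. Each camera call takes 0.05 s, during which the arm holds its last target. There are 200 camera calls.

## Task

Check the small round tin on the pan balance against its 300 g: stand the 200 g and the 100 g weight (the two larger of the three knob weights on the bench) upright on the balance's empty pan, so that the beam comes to rest level. Leave the tin lying in its own pan.

Things in the scene. Friction and masses are not known exactly. Their poses are not given: they have to be found in the camera images.
- weight_large: 200 g steel knob weight: a plain cylinder 32 mm across, 30 mm high, with a knob 15 mm across on top, 42 mm in all. Origin: centre of its underside; z up its axis. Starts upright on the bench (z = 0); grip the cylinder's sides. The largest of three weights of one shape.
- weight_medium: 100 g steel knob weight: a plain cylinder 25 mm across, 25 mm high, with a knob 15 mm across on top, 37 mm in all. Origin: centre of its underside; z up its axis. Starts upright on the bench (z = 0); grip the cylinder's sides. The middle one of three; the smallest (50 g, 20 mm across, 31 mm in all, not listed) is not needed.
- tin: full round aluminium tin, 66 mm across, 29 mm high, 300 g within 5 g, holding down the other pan. Origin: centre of its underside; z up. The pans are alike, round, aluminium, centres 170 mm apart, on a fixed grey base; nothing stands above them. A desk lamp's arm leans up to 0.66 m ahead of the robot and 0.1 m left, 0.4 m high: keep the wrist on the robot's side of it.
- weigh_pan (a point): centre of the upper face of the balance's empty pan: flat floor 100 mm across inside a rim 4 mm high. It lies 100 mm above the bench when level; at the start it is up at 110 mm and stays there until both weights are on. A linkage keeps it horizontal wherever the load stands. z up; x points away from the tin's pan. Both weights fit side by side, 22 mm either side of this point.
- beam (a joint): tilt of the beam, rad: 0 level; -0.12 (stop) tin's pan down, as at the start; +0.12 (stop) weighing pan down. A soft spring draws it level: it tilts about 0.03 rad for each 10 g of difference, and settles within a second.
Mind the look-alikes: they are no part of the job. What is shaped like the weight_medium but blue or turquoise is not meant. Leave any black or purple look-alike of the weight_large alone.

How it is judged:
At the end, for the whole second after the job is handed in: Both larger weights stand upright (10 degrees) and still on the weighing pan, within 45 mm of its centre, feet within 10 mm of its floor; the tin lies flat (10 degrees) in its own pan, 140-200 mm from that centre, over 80 mm up; the beam rests within 0.045 rad of level (horizontal distance between each of weight_large, weight_medium and weigh_pan below 0.045 m and z of weight_large in the frame of weigh_pan between -0.01 and 0.01 m and angle between each of weight_large, weight_medium, tin's own z axis and vertical below 0.17 rad and linear speed of each of weight_large, weight_medium below 0.02 m/s and z of weight_medium in the frame of weigh_pan between -0.01 and 0.01 m and horizontal distance between tin and weigh_pan between 0.14 and 0.2 m and height (world z) of tin above 0.08 m and value of joint beam between -0.045 and 0.045 rad and velocity of joint beam between -0.05 and 0.05 rad/s); the robot touches nothing.
It also fails if it takes over 64 s, if anything falls off the work surface, if the arm or the gripper's body presses on something with over 40 N, if the wrist force passes 120 N, or if a joint passes its speed limit or range.

## Working session

There is one attempt and no reset: what is moved stays moved. The work goes in short steps, Python scripts to look and compute and a tool call to move; the robot and the scene stay as the last step left them, time stands still between calls to the robot, and variables do not carry over. Pictures are saved under pics/ and viewed, at most 10 in all, crops included, and the job is handed in when it is done.

Besides the shell and the picture viewer there is one more tool, called after "Emit:" as a command line: name --argument value ..., lists and objects as JSON in quotes. send_rows: Moves the arm, as the interface text tells. Its arguments: {"type":"object","properties":{"deltas":{"type":"string"},"claw":{"type":"number"},"force":{"type":"number"}},"required":["deltas"]}

```bash
ls; mkdir -p pics; cat > h.py <<'E'
import numpy as np,cv2
from station import bot
def world(p,u,v,d):
    x=(u-p["cx"])/p["fx"]*d; y=-(v-p["cy"])/p["fy"]*d
    return (np.linalg.inv(p["camera_from_world"])@np.array([x,y,-d,1]))[:3]
def pix(p,w):
    c=p["camera_from_world"]@np.array([*w,1]); return p["cx"]+p["fx"]*c[0]/-c[2], p["cy"]-p["fy"]*c[1]/-c[2]
def save(p,n): cv2.imwrite("pics/"+n,p["img"][:,:,::-1])
E
python3 - <<'E'
from h import *
np.set_printoptions(precision=4,suppress=True)
o=bot.get_obs(); print({k:np.round(v,3) for k,v in o.items()})
ims=[]
for c in ["scene","side"]:
    p=bot.read_camera(c); save(p,c+"0.png")
    for q in ["weight_large","weight_medium","tin","weigh_pan"]:
        for r in bot.landmark_of(p,q)[:4]: print(c,q,round(r["confidence"],2),np.round(r["xyz"],4),np.round(pix(p,r["xyz"])))
E
```

```text
pics
{'t': np.float64(0.0), 'q': array([ 1.184,  0.478,  0.022,  1.556, -0.012,  1.109, -0.083]), 'joint_vel': array([ 0.001,  0.001, -0.001, -0.   , -0.001, -0.001,  0.002]), 'joint_torque': array([ -0.   , -59.645,   1.608, -28.12 ,   0.013,   0.009,  -0.   ]), 'eef_pos': array([ 0.186, -0.648,  0.238]), 'tool_rot': array([-0.001,  0.99 ,  0.139, -0.   ]), 'contact_force': array([ 0.612, -0.257, -0.102]), 'torque': array([ 0.045,  0.029, -0.025]), 'grasp_force': np.float64(0.0), 'gripper_width': np.float64(1.002)}
scene weight_large 0.71 [ 0.3953  0.2012 -0.0039] [277. 349.]
scene weight_large 0.65 [ 0.4573  0.2099 -0.002 ] [258. 327.]
scene weight_large 0.62 [ 0.5559  0.3096 -0.0047] [189. 313.]
scene weight_medium 0.66 [ 0.4788  0.1354 -0.0037] [287. 303.]
scene weight_medium 0.56 [ 0.431   0.0677 -0.0008] [329. 305.]
scene weight_medium 0.48 [ 0.475  -0.0001  0.0048] [346. 275.]
scene tin 0.94 [ 0.5885 -0.1325  0.0889] [371. 191.]
scene weigh_pan 0.66 [ 0.4632 -0.2459  0.1101] [451. 199.]
side weight_large 0.8 [0.5525 0.3104 0.0004] [315. 189.]
side weight_large 0.66 [ 0.4645  0.2055 -0.0028] [285. 224.]
side weight_large 0.53 [0.3933 0.2015 0.0047] [250. 228.]
side weight_medium 0.77 [0.4322 0.0674 0.0017] [283. 270.]
side weight_medium 0.68 [0.4758 0.1319 0.0005] [299. 245.]
side weight_medium 0.5 [0.4719 0.0057 0.0012] [312. 289.]
side tin 0.87 [ 0.583  -0.1326  0.0951] [404. 294.]
side weigh_pan 0.65 [ 0.4691 -0.2438  0.1118] [353. 358.]
```

View pics/scene0.png

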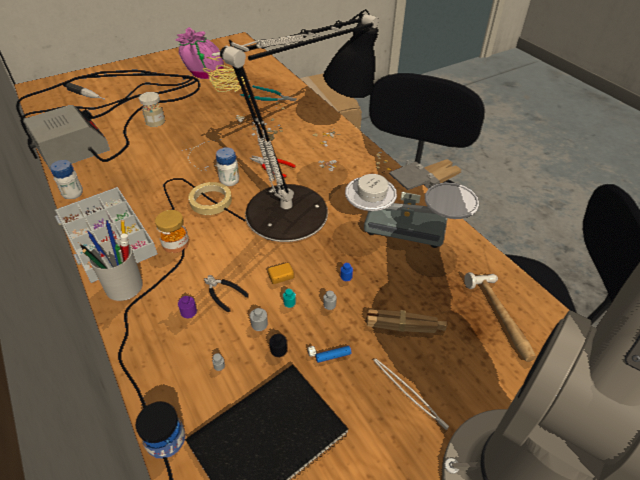

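```bash
python3 - <<'E'
import cv2
a=cv2.imread('pics/side0.png'); b=cv2.imread('pics/scene0.png')
x=cv2.resize(a[150:330,210:450],(800,600),interpolation=2)[:,:]
y=cv2.resize(b[240:380,140:380],(800,467),interpolation=2)
import numpy as np
o=np.vstack([cv2.resize(x,(400,300)),cv2.resize(y,(400,233))])
cv2.imwrite('pics/crop0.png',cv2.resize(b[230:380,140:400],(800,462),interpolation=2))
cv2.imwrite('pics/side_c.png',a)
E
```

```text
(no output)
```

View pics/crop0.png

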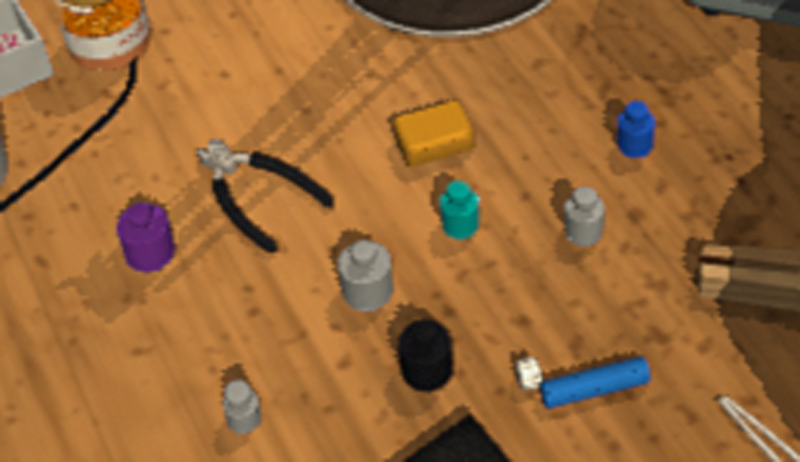

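View pics/side0.png

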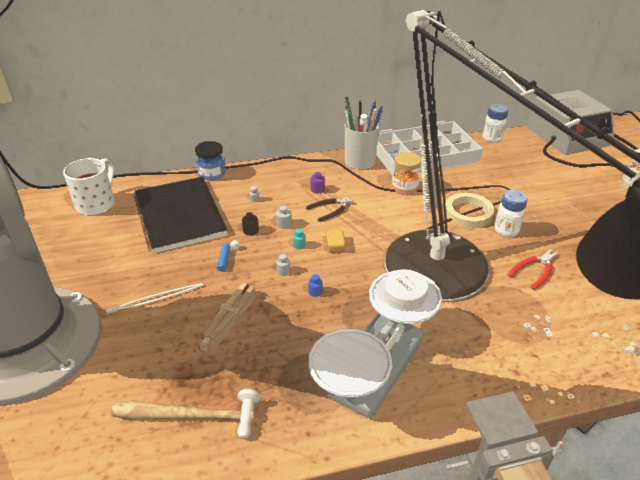

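Large shape: grey (258,320), purple (188,306), black (278,345). I take grey.
Medium shape: grey (329,300), teal (288,298), blue (346,271). I take grey. The small grey weight at (218,362) is the 50 g one and stays put.
The crop confirms both choices. Next I move towards the large weight, swinging round over the balance.

Emit:
send_rows --deltas "0.2 -0.125 0 0;0.2 -0.125 0 0;0.2 -0.125 0 0;0.2 -0.125 0 0;0.2 -0.125 0 0" --claw 0.75

```text
t: 1.0
eef_pos: [0.3463, -0.4707, 0.2396]
tool_rot: [-0.0, 0.99, 0.141, 0.001]
contact_force: [1.0, -0.2, 0.1]
gripper_width: 0.748
grasp_force: 0.0
```

Emit:
send_rows --deltas "0.197 -0.123 0 0;0.197 -0.123 0 0;0.197 -0.123 0 0;0.197 -0.123 0 0;0.197 -0.123 0 0"

```text
t: 1.5
eef_pos: [0.5019, -0.2974, 0.2397]
tool_rot: [-0.0, 0.99, 0.141, 0.001]
contact_force: [0.9, -0.9, -0.7]
gripper_width: 0.75
grasp_force: 0.0
```

Emit:
send_rows --deltas "0.06 -0.24 0 0;0.06 -0.24 0 0;0.06 -0.24 0 0;0.06 -0.24 0 0;0.06 -0.24 0 0"

```text
t: 2.0
eef_pos: [0.4905, -0.0519, 0.2397]
tool_rot: [0.0, 0.99, 0.139, 0.0]
contact_force: [-0.1, 0.3, 0.1]
gripper_width: 0.751
grasp_force: 0.0
```

```bash
cat >> h.py <<'E'
from scipy.spatial.transform import Rotation as R
def delta(w,label=""):
    o=bot.get_obs(); r=R.from_quat(o["tool_rot"],scalar_first=True)
    print(label,o["t"],np.round(o["eef_pos"],4),"delta",np.round(r.inv().apply(np.array(w)-o["eef_pos"]),4))
E
python3 -c "
from h import *
delta([.461,.2075,.2]); delta([.43,.0675,.2])"
```

```text
2.0 [ 0.4905 -0.0519  0.2397] delta [ 0.043  -0.2575  0.0396]
 2.0 [ 0.4905 -0.0519  0.2397] delta [-0.0253 -0.1315  0.0396]
```

Emit:
send_rows --deltas "0.043 -0.2 0 0;0.043 -0.2 0 0;0.043 -0.2 0 0;0.043 -0.2 0 0;0.043 -0.2 0 0"

```text
t: 2.5
eef_pos: [0.4759, 0.1576, 0.2401]
tool_rot: [-0.002, 0.99, 0.144, 0.001]
contact_force: [0.2, -0.6, -1.2]
gripper_width: 0.752
grasp_force: 0.0
```

```bash
python3 - <<'E'
from h import *
p=bot.read_camera("wrist"); save(p,"w1.png")
for q in ["weight_large","weight_medium"]:
    for r in bot.landmark_of(p,q)[:4]: print(q,round(r["confidence"],2),np.round(r["xyz"],4),np.round(pix(p,r["xyz"])))
    for r in bot.masks_of(p,q)[:4]:
        m=r["mask"]&(p["depth"]>0); v,u=np.nonzero(m)
        print("mask",round(r["confidence"],2),u.mean(),v.mean(),p["img"][m].mean(0).round())
        W=np.array([world(p,a,b,p["depth"][b,a]) for a,b in zip(u,v)]); 
        h=W[:,2]; knob=W[h>h.max()-.004]; print("knob",knob.mean(0).round(4),len(knob))
delta([.461,.2075,.014])
E
```

```text
weight_large 0.95 [ 0.5572  0.309  -0.0055] [199.  87.]
weight_large 0.74 [ 0.4625  0.2043 -0.0014] [273. 201.]
weight_large 0.63 [0.3943 0.2015 0.0043] [261. 258.]
mask 0.94 270.66920152091257 204.77439797211662 [149. 145. 134.]
knob [0.4632 0.2048 0.0419] 159
mask 0.73 190.43322734499205 82.14069952305246 [106.  55. 113.]
knob [0.5581 0.3087 0.042 ] 214
mask 0.58 260.4166666666667 261.75347222222223 [46. 40. 34.]
knob [0.3952 0.1995 0.0419] 139
weight_medium 0.84 [0.4735 0.1366 0.001 ] [333. 209.]
weight_medium 0.71 [4.306e-01 6.810e-02 3.000e-04] [377. 259.]
mask 0.91 450.0742574257426 242.1996699669967 [ 49.  77. 129.]
knob [0.4783 0.0009 0.0369] 141
mask 0.58 338.64587525150904 209.41448692152917 [ 57. 142. 127.]
knob [0.4787 0.1326 0.0369] 152
mask 0.56 381.4185567010309 261.31134020618555 [135. 130. 119.]
knob [0.4347 0.0677 0.0368] 137
 2.75 [0.4774 0.1482 0.2392] delta [ 0.0005 -0.0618  0.2251]
```

View pics/w1.png

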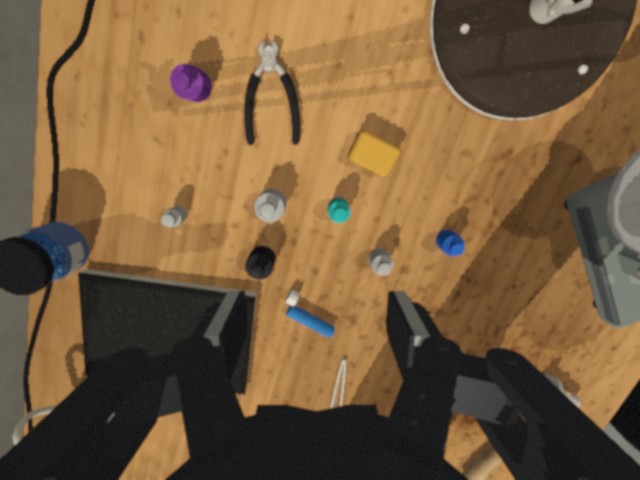

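Wrist view: grey large weight at (270,205), black one at (261,262), teal at (339,210), grey medium at (381,261). These match the colour choice. I go down on the large weight.

Emit:
send_rows --deltas "0.002 -0.059 0.03 0;0.002 -0.059 0.06 0;0.002 -0.059 0.1 0;0.002 -0.059 0.14 0;0.002 -0.059 0.15 0"

```text
t: 3.25
eef_pos: [0.4609, 0.2041, 0.0857]
tool_rot: [0.001, 0.99, 0.138, -0.003]
contact_force: [-0.3, -0.7, -0.2]
gripper_width: 0.75
grasp_force: 0.0
```

Emit:
send_rows --deltas "0 0 0 0;0 0 0 0"

```text
t: 3.45
eef_pos: [0.4641, 0.2072, 0.0907]
tool_rot: [-0.0, 0.99, 0.138, 0.001]
contact_force: [0.9, 0.4, 0.3]
gripper_width: 0.747
grasp_force: 0.0
```

```bash
python3 - <<'E'
from h import *
p=bot.read_camera("wrist")
for r in bot.masks_of(p,"weight_large")[:3]:
        m=r["mask"]&(p["depth"]>0); v,u=np.nonzero(m)
        W=np.array([world(p,a,b,p["depth"][b,a]) for a,b in zip(u,v)]); 
        h=W[:,2]; knob=W[h>h.max()-.003]; print("knob",p["img"][m].mean(0).round(),knob.mean(0).round(4),len(knob))
        if p["img"][m].mean()>110 and p["img"][m].std(0).mean()<60: delta([*knob.mean(0)[:2],.014])
E
```

```text
knob [ 95.  47. 105.] [0.558  0.3089 0.0424] 476
knob [31. 28. 26.] [0.3953 0.1999 0.042 ] 326
knob [126. 122. 112.] [0.4633 0.2051 0.0421] 405
 3.55 [0.4644 0.2077 0.0913] delta [-0.002   0.0022  0.0773]
```

Emit:
send_rows --deltas "-0.001 0.002 0.03 0;-0.001 0.002 0.06 0;-0.001 0.002 0.073 0;-0.001 0.002 0.077 0;-0.001 0.002 0.077 0"

```text
t: 4.05
eef_pos: [0.4629, 0.2055, 0.0129]
tool_rot: [-0.0, 0.99, 0.139, 0.0]
contact_force: [0.0, 1.1, 0.2]
gripper_width: 0.749
grasp_force: 0.0
```

Emit:
send_rows --deltas "0 0 0 0;0 0 0 0;0 0 0 0;0 0 0 0;0 0 0 0" --claw 0.1 --force 40

```text
t: 4.55
eef_pos: [0.4632, 0.2056, 0.0135]
tool_rot: [-0.0, 0.99, 0.139, 0.001]
contact_force: [-0.8, -0.9, 6.9]
gripper_width: 0.359
grasp_force: 39.1
```

Emit:
send_rows --deltas "0 0 0 0;0 0 0 0;0 0 0 0"

```text
t: 4.85
eef_pos: [0.4632, 0.2056, 0.0135]
tool_rot: [-0.0, 0.99, 0.139, 0.001]
contact_force: [-1.1, -0.8, 6.2]
gripper_width: 0.364
grasp_force: 39.1
```

Emit:
send_rows --deltas "0 0 -0.03 0;0 0 -0.07 0;0 0 -0.11 0;0 0 -0.16 0;0 0 -0.2 0"

```text
t: 5.35
eef_pos: [0.4623, 0.2053, 0.2153]
tool_rot: [-0.0, 0.99, 0.139, 0.001]
contact_force: [0.7, 0.6, -1.7]
gripper_width: 0.355
grasp_force: 40.3
```

Emit:
send_rows --deltas "-0.02 0.04 -0.02 0;-0.02 0.09 -0.02 0;-0.02 0.13 -0.02 0;-0.02 0.18 -0.02 0;-0.02 0.22 -0.02 0"

```text
t: 5.85
eef_pos: [0.5036, -0.0148, 0.2328]
tool_rot: [0.001, 0.99, 0.138, 0.0]
contact_force: [1.1, -1.0, -1.4]
gripper_width: 0.355
grasp_force: 40.5
```

Emit:
send_rows --deltas "-0.02 0.03 0 0;-0.05 0.06 0 0;-0.05 0.08 0 0;-0.05 0.08 0 0;-0.05 0.08 0 0"

```text
t: 6.35
eef_pos: [0.4775, -0.1024, 0.2325]
tool_rot: [-0.0, 0.99, 0.139, 0.0]
contact_force: [0.6, -0.5, -2.7]
gripper_width: 0.357
grasp_force: 40.5
```

```bash
python3 - <<'E'
from h import *
print(bot.get_obs()["contact_force"])
for c in ["wrist","scene","side"]:
    p=bot.read_camera(c); save(p,c+"2.png")
    for r in bot.landmark_of(p,"weigh_pan")[:2]: print(c,"lm",round(r["confidence"],2),np.round(r["xyz"],4))
    for r in bot.masks_of(p,"weigh_pan")[:1]:
        m=r["mask"]&(p["depth"]>0); v,u=np.nonzero(m)
        W=np.array([world(p,a,b,p["depth"][b,a]) for a,b in zip(u,v)]); h=W[:,2]
        s=W[(h>.1)&(h<.122)]; print(len(W),len(s),"z",np.percentile(s[:,2],[5,50,95]).round(4),"box",s[:,:2].min(0),s[:,:2].max(0))
        if len(s)>50:
            (cx,cy),rad=cv2.minEnclosingCircle(s[:,:2].astype(np.float32)); print("circ",cx,cy,rad)
    for r in bot.landmark_of(p,"weight_large")[:3]: print(c,"wl",round(r["confidence"],2),np.round(r["xyz"],4))
delta([.487,-.239,.2])
E
```

```text
[ 0.61943776 -0.54713717 -2.67167042]
wrist lm 0.88 [ 0.4629 -0.2458  0.1097]
12233 12182 z [0.1093 0.1105 0.1142] box [ 0.41381664 -0.30033457] [ 0.52031156 -0.19014299]
circ 0.4656067490577698 -0.24511942267417908 0.05532590299844742
wrist wl 0.95 [0.3934 0.2005 0.0034]
scene lm 0.9 [ 0.4604 -0.2477  0.1118]
1561 1536 z [0.1077 0.1101 0.1139] box [ 0.40603727 -0.29937409] [ 0.51484732 -0.18880216]
circ 0.4600869417190552 -0.24452242255210876 0.05676614120602608
scene wl 0.8 [ 0.3943  0.2023 -0.0053]
scene wl 0.75 [ 0.4717 -0.1008  0.2204]
scene wl 0.59 [ 0.5574  0.3108 -0.0022]
side lm 0.77 [ 0.4635 -0.2437  0.1131]
4496 4495 z [0.1085 0.1104 0.1141] box [ 0.40879237 -0.30188677] [ 0.51752233 -0.19115077]
circ 0.46339794993400574 -0.2460046410560608 0.05599234625697136
side wl 0.78 [0.3946 0.2039 0.0018]
side wl 0.67 [ 0.478  -0.1013  0.2165]
side wl 0.5 [0.5545 0.3143 0.0017]
 6.95 [ 0.4777 -0.1024  0.2323] delta [-0.0287  0.1339  0.0323]
```

View pics/wrist2.png

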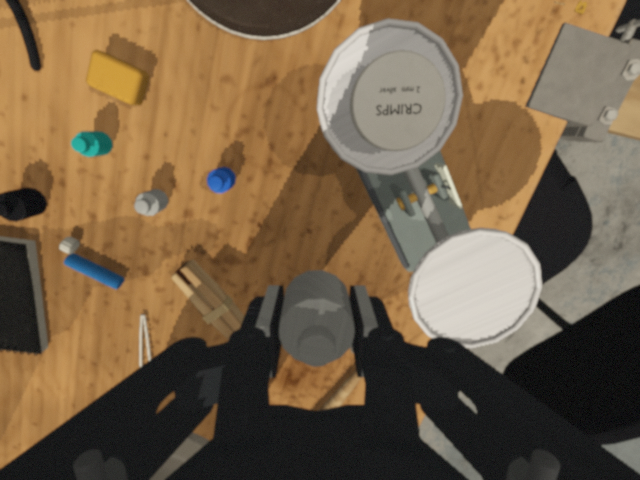

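The wrist view shows the weight gripped upright at (315,320), the empty pan at (475,287) and the tin at (400,100). Next I move over the pan.

Emit:
send_rows --deltas "-0.01 0.045 0 0;-0.03 0.09 0 0;-0.03 0.134 0 0;-0.03 0.134 0.03 0;-0.03 0.134 0.07 0"

```text
t: 7.45
eef_pos: [0.4874, -0.2422, 0.1633]
tool_rot: [0.002, 0.991, 0.137, 0.002]
contact_force: [0.5, 1.1, -2.7]
gripper_width: 0.357
grasp_force: 40.7
```

Emit:
send_rows --deltas "0 0 0.015 0;0 0 0.025 0;0 0 0.025 0;0 0 0.025 0"

```text
t: 7.85
eef_pos: [0.4864, -0.2398, 0.1381]
tool_rot: [0.0, 0.99, 0.139, 0.001]
contact_force: [-0.3, 0.3, -2.3]
gripper_width: 0.356
grasp_force: 40.5
```

```bash
python3 -c "
from h import *
print(bot.get_obs()['contact_force'])
delta([.486,-.239,.1255])"
```

```text
[-0.30327462  0.32933416 -2.34999998]
 7.85 [ 0.4864 -0.2398  0.1381] delta [-0.0002 -0.0009  0.0126]
```

Emit:
send_rows --deltas "0 0 0.004 0;0 0 0.008 0;0 0 0.012 0;0 0 0.012 0;0 0 0.012 0"

```text
t: 8.35
eef_pos: [0.4857, -0.2396, 0.1253]
tool_rot: [-0.0, 0.99, 0.139, -0.0]
contact_force: [0.3, 0.3, -1.7]
gripper_width: 0.356
grasp_force: 40.5
```

Emit:
send_rows --deltas "0 0 0.001 0;0 0 0.002 0;0 0 0.002 0"

```text
t: 8.65
eef_pos: [0.4859, -0.2397, 0.1235]
tool_rot: [0.0, 0.99, 0.139, 0.0]
contact_force: [-0.9, -0.0, 0.7]
gripper_width: 0.36
grasp_force: 40.7
```

Emit:
send_rows --deltas "0 0 0 0;0 0 0 0;0 0 0 0;0 0 0 0" --claw 0.6

```text
t: 9.05
eef_pos: [0.4858, -0.2396, 0.1234]
tool_rot: [0.0, 0.99, 0.139, 0.0]
contact_force: [-0.6, -0.2, -0.6]
gripper_width: 0.603
grasp_force: 0.0
```

Emit:
send_rows --deltas "0 0 -0.01 0;0 0 -0.03 0;0 0 -0.06 0;0 0 -0.1 0;0 0 -0.11 0"

```text
t: 9.55
eef_pos: [0.488, -0.2404, 0.2384]
tool_rot: [0.002, 0.99, 0.139, 0.003]
contact_force: [0.5, 0.5, 0.3]
gripper_width: 0.601
grasp_force: 0.0
```

Emit:
send_rows --deltas "0 -0.04 0 0;0 -0.09 0 0;-0.01 -0.13 0 0;-0.01 -0.13 0 0;-0.01 -0.13 0 0"

```text
t: 10.05
eef_pos: [0.4402, -0.1168, 0.2339]
tool_rot: [0.0, 0.99, 0.14, 0.0]
contact_force: [0.2, -0.4, 0.6]
gripper_width: 0.597
grasp_force: 0.0
```

```bash
cat > see.py <<'E'
from h import *
import sys
def see(c,name=None):
    p=bot.read_camera(c)
    if name: save(p,name)
    for q in ["weight_large","weight_medium"]:
      for r in bot.masks_of(p,q)[:4]:
        m=r["mask"]&(p["depth"]>0); v,u=np.nonzero(m); col=p["img"][m].mean(0)
        if len(u)<50 or np.ptp(col)>30 or col.mean()<60: continue
        W=np.array([world(p,a,b,p["depth"][b,a]) for a,b in zip(u,v)])
        h=W[:,2]; k=W[h>h.max()-.003]; print(c,q,col.round(),k.mean(0).round(4),len(k))
    return p
E
python3 - <<'E'
from see import *
p=see("wrist","w3.png")
delta([.434,.0677,.2])
E
```

```text
wrist weight_large [136. 134. 125.] [ 0.4859 -0.2404  0.1521] 331
wrist weight_medium [138. 132. 120.] [0.4342 0.0666 0.0372] 158
 10.2 [ 0.4408 -0.1185  0.2335] delta [ 0.0444 -0.1809  0.0334]
```

View pics/w3.png

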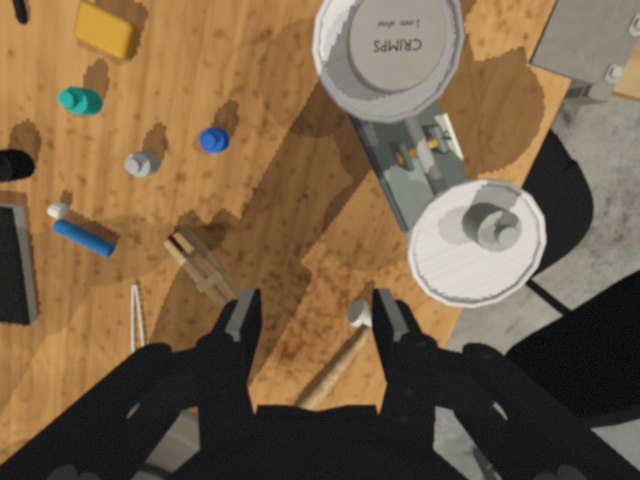

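The large weight stands upright on the pan at (498,228). The grey medium weight is at (140,163), and I move there next.

Emit:
send_rows --deltas "0.01 -0.045 0 0;0.02 -0.09 0 0;0.035 -0.13 0 0;0.044 -0.18 0.03 0;0.044 -0.181 0.07 0"

```text
t: 10.7
eef_pos: [0.436, 0.0737, 0.1652]
tool_rot: [-0.001, 0.99, 0.141, 0.004]
contact_force: [1.6, -1.2, -1.3]
gripper_width: 0.6
grasp_force: 0.0
```

Emit:
send_rows --deltas "0 0 0.04 0;0 0 0.06 0;0 0 0.06 0;0 0 0.06 0"

```text
t: 11.1
eef_pos: [0.4335, 0.0684, 0.1035]
tool_rot: [-0.0, 0.99, 0.138, -0.0]
contact_force: [0.4, 0.7, 0.0]
gripper_width: 0.599
grasp_force: 0.0
```

```bash
python3 - <<'E'
from see import *
p=see("wrist")
delta([.4342,.0670,.0125])
E
```

```text
11.25 [0.4342 0.0686 0.1047] delta [-0.0007  0.0015  0.0922]
```

Emit:
send_rows --deltas "0 0.0015 0.04 0;0 0.0015 0.075 0;0 0.0015 0.088 0;0 0.0015 0.092 0;0 0.0015 0.092 0"

```text
t: 11.75
eef_pos: [0.4339, 0.0674, 0.0119]
tool_rot: [0.0, 0.99, 0.139, 0.001]
contact_force: [0.1, -0.6, 0.4]
gripper_width: 0.603
grasp_force: 0.0
```

Emit:
send_rows --deltas "0 0 0 0;0 0 0 0;0 0 0 0;0 0 0 0;0 0 0 0" --claw 0.1 --force 40

```text
t: 12.25
eef_pos: [0.4343, 0.0675, 0.0126]
tool_rot: [0.0, 0.99, 0.139, 0.001]
contact_force: [-1.3, -0.2, 7.2]
gripper_width: 0.28
grasp_force: 38.8
```

Emit:
send_rows --deltas "0 0 0 0;0 0 0 0"

```text
t: 12.45
eef_pos: [0.4343, 0.0674, 0.0126]
tool_rot: [0.0, 0.99, 0.139, 0.001]
contact_force: [-1.2, -0.5, 6.5]
gripper_width: 0.278
grasp_force: 38.8
```

Emit:
send_rows --deltas "0 0 -0.03 0;0 0 -0.07 0;0 0 -0.11 0;0 0 -0.16 0;0 0 -0.2 0"

```text
t: 12.95
eef_pos: [0.4333, 0.0674, 0.2146]
tool_rot: [0.0, 0.99, 0.139, 0.001]
contact_force: [0.0, -0.1, -1.2]
gripper_width: 0.278
grasp_force: 39.5
```

Emit:
send_rows --deltas "0 0.045 0 0;-0.01 0.09 0 0;-0.03 0.135 0 0;-0.045 0.18 0 0;-0.055 0.225 0 0"

```text
t: 13.45
eef_pos: [0.4412, -0.1663, 0.2122]
tool_rot: [0.0, 0.99, 0.139, 0.0]
contact_force: [1.4, 0.4, -1.0]
gripper_width: 0.272
grasp_force: 39.7
```

Emit:
send_rows --deltas "-0.01 0.04 0 0;-0.022 0.084 0 0;-0.022 0.084 0 0;-0.022 0.084 0.02 0;-0.022 0.084 0.04 0"

```text
t: 13.95
eef_pos: [0.4445, -0.2512, 0.1719]
tool_rot: [0.001, 0.99, 0.138, 0.001]
contact_force: [-0.3, 0.8, -2.0]
gripper_width: 0.274
grasp_force: 39.7
```

Emit:
send_rows --deltas "0 0 0 0;0 0 0 0"

```text
t: 14.15
eef_pos: [0.4442, -0.2505, 0.1719]
tool_rot: [-0.0, 0.99, 0.139, -0.0]
contact_force: [-0.4, 0.4, -0.9]
gripper_width: 0.274
grasp_force: 39.7
```

```bash
python3 - <<'E'
from see import *
p=see("wrist"); print(bot.get_obs()["contact_force"])
for r in bot.landmark_of(p,"weigh_pan")[:1]: print(np.round(r["xyz"],4))
delta([.444,-.251,.1245])
E
```

```text
wrist weight_large [138. 136. 127.] [ 0.4859 -0.2412  0.1523] 632
wrist weight_medium [126. 124. 115.] [ 0.4452 -0.2517  0.1962] 939
[-0.43895897  0.05603256 -1.18551731]
[ 0.4641 -0.2469  0.1088]
 14.35 [ 0.4449 -0.2511  0.1725] delta [-0.0009 -0.0004  0.0479]
```

Emit:
send_rows --deltas "0 0 0.02 0;0 0 0.035 0;0 0 0.042 0;0 0 0.046 0;0 0 0.048 0"

```text
t: 14.85
eef_pos: [0.4446, -0.251, 0.1236]
tool_rot: [0.0, 0.99, 0.139, 0.0]
contact_force: [1.0, -0.5, -0.8]
gripper_width: 0.279
grasp_force: 39.7
```

Emit:
send_rows --deltas "0 0 0.001 0;0 0 0.002 0;0 0 0.003 0;0 0 0.004 0;0 0 0.005 0"

```text
t: 15.35
eef_pos: [0.4444, -0.2511, 0.1185]
tool_rot: [0.0, 0.99, 0.139, 0.0]
contact_force: [0.1, -0.4, -0.1]
gripper_width: 0.274
grasp_force: 39.7
```

Emit:
send_rows --deltas "0 0 0.001 0;0 0 0.002 0;0 0 0.003 0;0 0 0.004 0;0 0 0.005 0"

```text
t: 15.85
eef_pos: [0.4443, -0.251, 0.1132]
tool_rot: [0.0, 0.99, 0.139, 0.0]
contact_force: [-0.1, -0.7, 0.1]
gripper_width: 0.278
grasp_force: 39.8
```

Emit:
send_rows --deltas "0 0 0.001 0;0 0 0.001 0;0 0 0.001 0;0 0 0.001 0;0 0 0.001 0"

```text
t: 16.35
eef_pos: [0.4442, -0.2509, 0.1123]
tool_rot: [-0.0, 0.99, 0.139, 0.0]
contact_force: [-0.5, -0.3, -0.9]
gripper_width: 0.275
grasp_force: 39.8
```

```bash
python3 - <<'E'
from see import *
p=see("side","s4.png"); cv2.imwrite("pics/s4c.png",cv2.resize(p["img"][230:430,260:480,::-1],(660,600)))
p=see("wrist"); print(bot.get_obs()["contact_force"])
E
```

```text
side weight_large [152. 148. 137.] [ 0.4613 -0.2978  0.2087] 4
side weight_medium [194. 189. 175.] [ 0.4383 -0.2526  0.136 ] 22
side weight_medium [152. 147. 137.] [ 0.4699 -0.3018  0.2021] 2
wrist weight_large [139. 137. 128.] [ 0.4855 -0.2415  0.1418] 1113
wrist weight_large [128. 127. 118.] [ 0.4453 -0.2521  0.1367] 890
[0.39250948 0.7958413  0.34342495]
```

View pics/s4c.png

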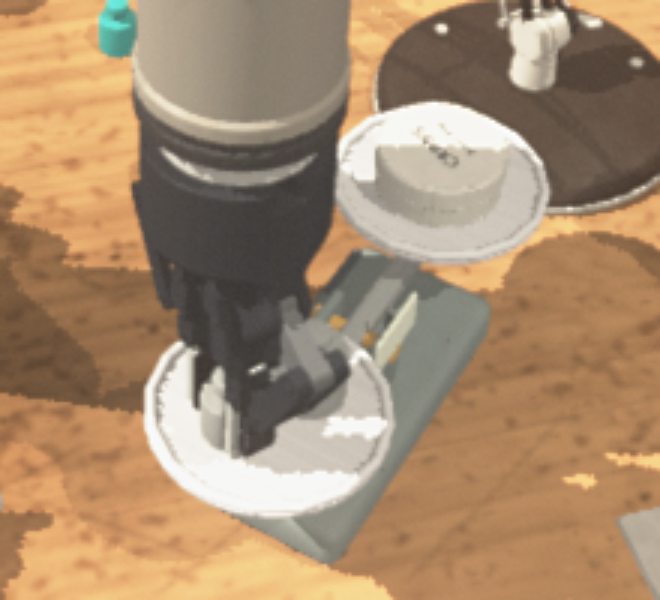

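The medium weight is seated upright and the pan is at 0.0998 m, which is level. I open the gripper a little and retreat straight up.

Emit:
send_rows --deltas "0 0 0 0;0 0 0 0;0 0 0 0;0 0 0 0;0 0 0 0" --claw 0.5

```text
t: 17.15
eef_pos: [0.4442, -0.251, 0.1123]
tool_rot: [0.0, 0.99, 0.139, -0.0]
contact_force: [-0.6, -0.7, 0.5]
gripper_width: 0.499
grasp_force: 0.0
```

Emit:
send_rows --deltas "0 0 -0.01 0;0 0 -0.03 0;0 0 -0.06 0;0 0 -0.1 0;0 0 -0.13 0"

```text
t: 17.65
eef_pos: [0.4447, -0.251, 0.2453]
tool_rot: [0.001, 0.99, 0.139, 0.001]
contact_force: [-0.0, -0.8, -0.3]
gripper_width: 0.5
grasp_force: 0.0
```

Emit:
send_rows --deltas "0 -0.04 0 0;0 -0.09 0 0;0.01 -0.13 0 0;0.01 -0.13 0 0;0.01 -0.13 0 0"

```text
t: 18.15
eef_pos: [0.4183, -0.1227, 0.2432]
tool_rot: [0.0, 0.99, 0.14, 0.001]
contact_force: [0.0, -1.0, 0.1]
gripper_width: 0.496
grasp_force: 0.0
```

Emit:
send_rows --deltas "0 0 0 0;0 0 0 0;0 0 0 0;0 0 0 0;0 0 0 0"

```text
t: 18.65
eef_pos: [0.4181, -0.1235, 0.2422]
tool_rot: [-0.0, 0.99, 0.139, -0.0]
contact_force: [-0.6, 0.7, -0.3]
gripper_width: 0.501
grasp_force: 0.0
```

```bash
python3 - <<'E'
from see import *
p=see("wrist","w5.png")
for q in ["weigh_pan","tin"]:
    for r in bot.landmark_of(p,q)[:1]: print(q,np.round(r["xyz"],4))
E
```

```text
wrist weight_large [146. 144. 134.] [ 0.4851 -0.241   0.1427] 260
wrist weight_medium [139. 137. 128.] [ 0.4444 -0.2516  0.1376] 253
weigh_pan [ 0.4662 -0.2432  0.1015]
tin [ 0.5872 -0.1277  0.1051]
```

View pics/w5.png

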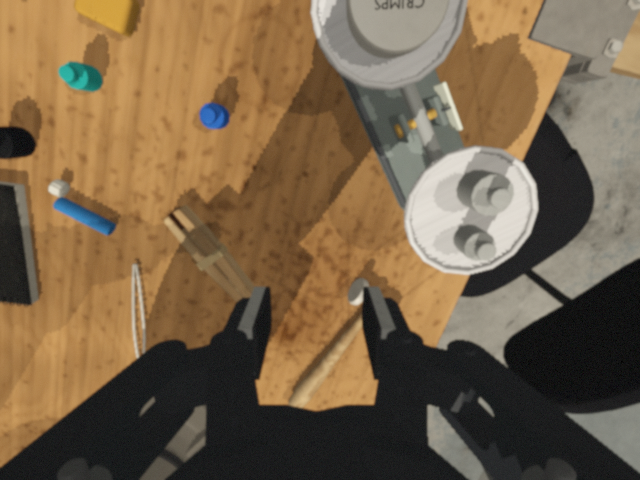

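Both weights stand upright on the pan at (490,192) and (477,243), and the tin is still in its own pan. The pan floor reads about 0.1006 m, so the beam is level.

```bash
python3 -c "
from station import bot
print(bot.hand_in())"
```

```text
the job is handed in; nothing more can be done
None
```

I stood the 200 g and 100 g weights upright on the weighing pan, with the tin still in its own pan and the beam level to within about 0.01 rad by the last picture; I handed the job in at about 19 s, and no verdict came back.

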